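Shut the marbles under the inner lid, then hold the outer lid half open

TASK

The oak marble box stands open with both of its lids up, the inner lid leaning in the hollow of the outer one. Lower the two lids together, the inner one nested in the outer, under control, without letting them drop, until both are fully shut over the marbles; then raise the outer lid alone by its ball knob, leaving the inner lid lying shut, and finish still holding the knob with the outer lid half open (about 45 degrees), so that the dice can be put away on the inner lid. Leave the other things on the flap where they are.

Things in the scene. Friction and masses are not known exactly. Their poses are not given: they have to be found in the camera images.
- marble_box: Oak box for marbles, 150 mm deep (its x), 240 mm wide (its y), walls 80 mm high; on rubber feet, it does not slide. Origin: centre of its underside; its front faces its own -x, roughly towards the robot; z is up. Two lids share one brass hinge pin along its far (+x) top edge. With both shut it is 112 mm high.
- hinge_pin (a point): Middle of the hinge pin, on the far top edge of the box: 79 mm from the box's centre along its +x and 80 mm above the flap. The pin runs along the box's y; both lids turn about it.
- outer_lid (a joint): Angle of the outer lid, rad: 0 = shut, grows as the front edge rises, stop at 1.6. An oak cap (about 0.3 kg), 32 mm high over the pin, with a 24 mm skirt all round that meets the box's rim when shut; front face 154 mm from the pin. Slightly stiff hinge (0.07 Nm): it stays up at its start (1.36 to 1.48), but below about 1.0 it falls shut unless held.
- outer_knob (a point): Outer lid's handle: oak ball 24 mm across on an 11 mm neck, mid-front of the lid. This point: ball centre, 27 mm off the lid's front face. At lid angle t it is 181 cos t - 12 sin t mm before the pin (to the box's -x) and 181 sin t + 12 cos t mm above it. Pinched along the box's y it swivels between the fingers as the lid turns, so the tool can keep pointing down.
- inner_lid (a joint): Angle of the inner lid, rad: 0 = shut, flat on the box's walls; starts at 1.27 to 1.335. Birch board 130 x 220 x 8 mm, 0.15 kg, with a shallow dice tray on its upper side; fits inside the outer skirt. Its hinge is stiff, so it stays at any angle; two blocks inside the outer lid push it down ahead of them as that is lowered (ending within 1 mm of it). Nothing fastens it to the outer lid.
- inner_tab (a point): On the inner lid's flat pull tab (24 mm wide, 6 mm thick, 36 mm out of the box's front, 85 mm to the box's +y side of the middle), which passes a notch in the outer skirt: 178 mm from the pin along the inner lid, 12 mm short of the tab's round end. Lifting the tab lifts both lids.
- score_dial: Bystander: fixed aluminium score dial, 110 mm across, 33 mm high with its knob, to the box's -y side. Origin: centre of its underside.
- dial_pointer (a point): Tip of the pointer on the score dial's turning knob, 30 mm from the dial's centre.
- dice_bowl: Bystander: white ceramic bowl, 124 mm across, 50 mm high, with two dice in it, to the box's +y side. Origin: centre of its underside.
- rook_a: Bystander: black plastic chess rook, 32 mm across, 55 mm high, off the front corner at the box's -y end. Origin: centre of its underside; z is up.
- rook_b: Bystander: a second rook like it, off the front corner at the box's +y end. Origin: centre of its underside; z is up.
- chess_clock: Bystander: chess clock, 55 x 150 x 86 mm high with its buttons, behind the box. Origin: centre of its underside.
- card_pack: Bystander: pack of cards lying flat, 64 x 92 x 19 mm, behind the box. Origin: centre of its underside.

How it is judged:
By the outcome, as a careful person would: the job done as asked, in the order asked, and still so for the second after the job is handed in, while the arm keeps its last pose, push and grip.
It also fails if it takes over 42 s, if anything falls off the work surface, if the arm or the gripper's body presses on something with over 40 N, if the wrist force passes 120 N, or if a joint passes its speed limit or range.

ROBOT

A 7-joint arm with a two-finger parallel gripper is mounted at the origin on the work surface. World frame = base frame: x ahead of the robot, y to its left, z up, the work surface at z = 0. Lengths are in m, angles in rad, forces in N, time in s.
With the tool pointing down it reaches from about 0.425 to 0.95 m from the base axis. Payload 16.7 kg.
Tool frame: the origin (TCP) lies on the centre line of the jaws, within the pads' length; the fingertips stand bot.finger_overhang ahead of it and the grasp point (between the pads) lies 5 mm behind it (bot.finger_overhang is the distance from the TCP to the fingertips, in m); z points along the fingers, y is the line along which they close (so a half turn about z gives the same grasp; the last joint's range is limited). The gripper opens to 94 mm and grips with 3 to 60 N. Pads are 16 mm wide; open, the fingers measure 119 mm over their backs; the gripper's body (75 mm by 177 mm) begins 78 mm behind the grasp point.
Start: joints at [-1.46, 0.426, 0.074, 1.606, -0.034, 1.111, -0.067], TCP at [0.173, 0.652, 0.219] pointing down, gripper open.
Joint ranges: [-2.85, 2.85], [-0.5, 2.14], [-1.23, 1.37], [0.21, 2.46], [-1.02, 4.16], [0.16, 2.05], [-2.73, 2.73]. Speed limits (rad/s): [1.89, 1.89, 2.39, 2.39, 3.01, 3.01, 3.01].

INTERFACE

Orientations are given as a unit quaternion [w, x, y, z].
In Python, from station import bot, get_image, workorder, spotter gives the robot as it stands.
- The arm moves only by the tool drive_tool, never from a script. Its argument "motion" is a list of rows, each a list of 6 numbers: the shift along the tool's x, y, z in mm, then the turn, a rotation vector about the tool's x, y, z in rad. A call has 1 to 10 rows; each row shifts and turns the commanded pose from where the row before left it, along the tool's axes as they then stand; what a row does not reach is not made up. A row lasts 1/12 s, in which the tool goes at most 41.7 mm and 7.16 degrees, less where a joint would pass 70% of its speed; a pose out of reach is approached as far as the arm can. A call with a gripper value outside its range is refused whole. "grip" is the gripper command: -1 is fully open, 1 is shut, values between are in proportion, set as the call begins (left out, the last holds). The fingers move at their own pace and stop on an object; "force" is the grip in N (left out, the last holds). Time passes only in rows, so rows that do not move let the fingers close. It gives the time, the measured TCP pose, the force, the opening and the grip force at its end, in the units of the state.
- bot.sense(): the state, without advancing time (a new reading comes with each control period).
- get_image(name): name is "scene" or "top"; returns a dict with "pixels" (384x512x3 uint8, red, green, blue), "fx", "fy", "cx", "cy" (pixels), "k1" (the pictures are not rectified: a ray, as slopes to the right and down, at radius r is drawn at 1 + k1 r^2 times it, then the intrinsics apply), "T" (4x4, takes a point from camera to world coordinates). Camera axes: x right, y down, z forward; pixel columns grow to the right and rows downward; lengths in m; the calibration is good to about 2 mm. A picture is of the moment at which its call begins. There is no depth.
- workorder.hand_in(): hands the job in; it is judged then, once.
Trained networks look in a picture, given as the dict that the camera call returned (one of the last four; its "shot" number tells which), for a name from the list of things; names that differ only in an ending like _2 or _b are one class to them, and where a whole thing is asked for, a point or a joint stands for the part that bears it (a point fixed in the world has none). Each returns a list of dicts, best first, with "p" (0 to 1); they miss things now and then, are a little off and sometimes report something else, mostly with a low value. They report only what shows in the picture. A call takes as long as a camera call.
- spotter.outline_of(picture, thing): "pixels" (384x512 bool, what is visible of it) and "rect" ([left, top, right, bottom] in pixels, round what is visible of it).
The state is a dict: "time": time; "q": joint angles; "joint_vel": joint speeds; "joint_efforts": joint torques, N m; "position": TCP position; "tool_rot": TCP orientation; "ft_force": force on the tool from outside, world axes, zero at the start; "ft_torque": the same for the moment, N m; "opening": opening from 0.0 (shut) to 1.0 (fully open); "grip_force": force on a finger pad.
Only numpy, scipy, OpenCV 4.12 (cv2) and the standard library are available. Lean on these libraries where they do the work, as an engineer would, in place of code of your own. Each camera call takes 0.05 s, during which the arm holds its last target. There are 200 camera calls.

## Working session

There is one attempt and no reset: what is moved stays moved. The work goes in short steps, Python scripts to look and compute and a tool call to move; the robot and the scene stay as the last step left them, time stands still between calls to the robot, and variables do not carry over. Pictures are saved under pics/ and viewed, at most 10 in all, crops included, and the job is handed in when it is done.

Besides the shell and the picture viewer there is one more tool, called after ">>>" by a JSON object that holds its "op" and its "data", one argument or row to a line. drive_tool: Moves the arm, as the interface text tells. Its arguments: {"type":"object","properties":{"motion":{"type":"array","items":{"type":"array","items":{"type":"number"}}},"grip":{"type":"number"},"force":{"type":"number"}},"required":["motion"]}

```bash
ls; mkdir -p pics; cat > h.py <<'E'
import numpy as np, cv2
from station import bot,get_image,workorder,spotter
def ray(im,uv):
    K=np.array([[im['fx'],0,im['cx']],[0,im['fy'],im['cy']],[0,0,1]],float)
    p=cv2.undistortPoints(np.array(uv,float).reshape(-1,1,2),K,np.array([im['k1'],0,0,0,0.]))[:,0]
    T=np.array(im['T']); d=np.c_[p,np.ones(len(p))]@T[:3,:3].T
    return T[:3,3],d
def onz(im,uv,z):
    o,d=ray(im,uv); return o+d*((z-o[2])/d[:,2])[:,None]
def proj(im,P):
    T=np.array(im['T']); c=(np.atleast_2d(P)-T[:3,3])@T[:3,:3]
    s=c[:,:2]/c[:,2:]; r2=(s**2).sum(1,keepdims=True); s=s*(1+im['k1']*r2)
    return s*[im['fx'],im['fy']]+[im['cx'],im['cy']]
E
python3 - <<'E'
from h import *
print(bot.finger_overhang); s=bot.sense(); print(s)
ims={}
for n in('scene','top'):
    im=get_image(n); cv2.imwrite(f'pics/{n}0.png',im['pixels'][:,:,::-1]); print(n,np.round(im['T'],3).tolist(),im['fx'],im['k1'])
    for t in('marble_box','outer_lid','outer_knob','inner_tab','inner_lid','rook_a','score_dial','dice_bowl','chess_clock'):
        for r in spotter.outline_of(im,t)[:2]:
            v,u=np.nonzero(r['pixels']); print(t,round(r['p'],2),r['rect'],round(u.mean(),1),round(v.mean(),1))
E
```

```text
pics
0.014
{'time': 0.0, 'q': array([-1.4604982 ,  0.42673402,  0.07387109,  1.60660535, -0.03405763,
        1.11077195, -0.06711825]), 'joint_vel': array([-0.00166609, -0.00078419, -0.00040947,  0.00111943,  0.00101701,
        0.00038625,  0.00066095]), 'joint_efforts': array([-1.84390656e-04, -9.35797906e+01,  3.66614342e+00, -4.54195762e+01,
       -4.89292201e-02,  2.01666757e-02,  1.08376003e-04]), 'position': array([0.17334589, 0.6519368 , 0.2187756 ]), 'tool_rot': array([-1.18663571e-05,  1.29558532e-01,  9.91571576e-01, -6.29763243e-04]), 'ft_force': array([0.2958932 , 0.69916525, 0.43343509]), 'ft_torque': array([ 0.04926017,  0.05539492, -0.03217826]), 'grip_force': 0.0, 'opening': 0.9998827760956563}
scene [[0.863, -0.351, 0.364, 0.289], [-0.506, -0.59, 0.63, -0.489], [-0.006, -0.727, -0.686, 0.673], [0.0, 0.0, 0.0, 1.0]] 365.90078599211313 0.01458726483761194
marble_box 0.93 [221.3, 126.0, 365.5, 303.1] 296.3 215.8
outer_lid 0.73 [263.6, 131.3, 366.7, 233.7] 322.4 171.2
outer_knob 0.73 [264.2, 127.1, 369.9, 234.7] 322.9 171.4
inner_tab 0.94 [258.8, 133.9, 351.4, 231.2] 
[... 584 characters left out ...]
20.4, 367.7, 242.3] 306.2 181.4
outer_lid 0.64 [241.2, 122.5, 370.8, 173.8] 305.1 146.8
outer_lid 0.32 [239.0, 123.4, 371.4, 237.8] 306.1 181.3
outer_knob 0.75 [240.0, 122.9, 368.7, 171.5] 306.3 146.3
inner_tab 0.92 [251.9, 143.7, 364.9, 185.6] 303.0 161.7
inner_tab 0.34 [240.4, 121.4, 371.4, 240.7] 306.3 181.1
inner_lid 0.67 [252.7, 142.1, 367.3, 182.9] 301.5 162.0
inner_lid 0.58 [171.8, 180.7, 225.8, 233.7] 196.3 204.8
rook_a 0.69 [378.9, 209.6, 397.6, 224.2] 387.2 218.6
rook_a 0.61 [248.4, 250.3, 260.6, 259.5] 255.8 255.2
score_dial 0.79 [373.8, 117.7, 419.0, 163.7] 396.3 140.8
dice_bowl 0.75 [170.5, 179.7, 225.2, 232.5] 196.3 204.9
chess_clock 0.75 [294.2, 74.8, 362.4, 129.0] 326.6 101.7
```

```bash
python3 - <<'E'
import cv2
a=cv2.imread('pics/scene0.png');b=cv2.imread('pics/top0.png')
cv2.imwrite('pics/s1.png',cv2.resize(a[100:350,180:430],None,fx=2.4,fy=2.4,interpolation=cv2.INTER_CUBIC))
cv2.imwrite('pics/t1.png',cv2.resize(b[60:280,160:430],None,fx=2.7,fy=2.7,interpolation=cv2.INTER_CUBIC))
E
```

```text
(no output)
```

View pics/s1.png

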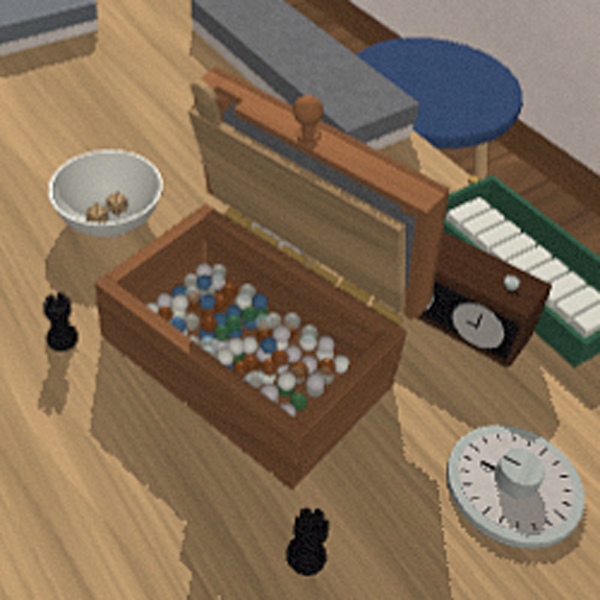

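View pics/t1.png

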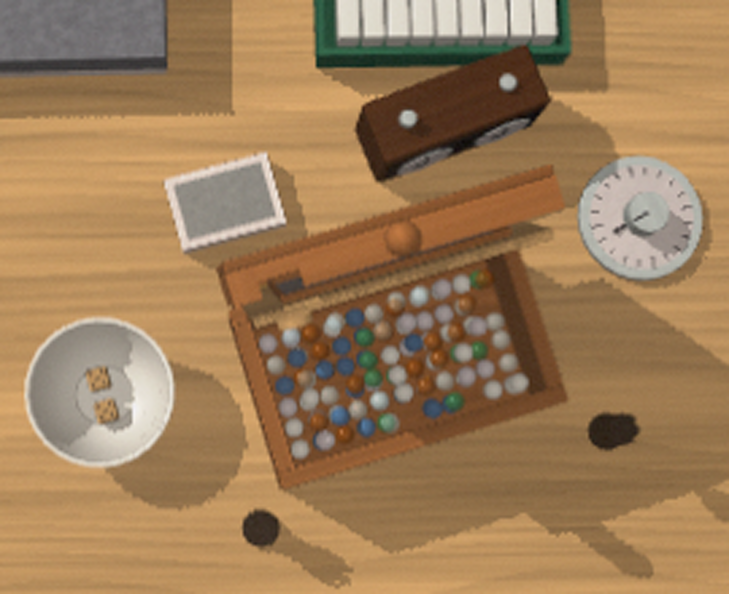

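The scene view shows the open box, knob at about (308,146) and tab end at about (265,140). The top view has the knob at about (309,148) and the front corners at about (264,240) and (369,207). I'll fit the box pose and lid angles from these.

```bash
cat > fit.py <<'E'
from h import *
from scipy.optimize import least_squares
S,T=get_image('scene'),get_image('top')
def loc(p,L):
    c,s=np.cos(p[2]),np.sin(p[2]); L=np.array(L)
    return np.array([p[0]+c*L[0]-s*L[1],p[1]+s*L[0]+c*L[1],L[2]])
def knob(p,t): return loc(p,[.079-.181*np.cos(t)+.012*np.sin(t),0,.08+.181*np.sin(t)+.012*np.cos(t)])
def tab(p,t,r=.190,h=.003): return loc(p,[.079-r*np.cos(t)+h*np.sin(t),.085,.08+r*np.sin(t)+h*np.cos(t)])
obs=[(S,(308.3,146.25),lambda p:knob(p,p[3])),(T,(309.3,148.1),lambda p:knob(p,p[3])),
(S,(220.8,217.9),lambda p:loc(p,[-.075,.12,.08])),(S,(302.9,302.9),lambda p:loc(p,[-.075,-.12,0])),
(S,(348.75,235.4),lambda p:loc(p,[.075,-.12,.08])),
(T,(264.4,240.4),lambda p:loc(p,[-.075,.12,.08])),(T,(369.3,207.4),lambda p:loc(p,[-.075,-.12,.08])),
(S,(265.4,136.5),lambda p:tab(p,p[4])),(T,(268.5,178.5),lambda p:tab(p,p[4]))]
f=lambda p:np.concatenate([proj(im,g(p))[0]-uv for im,uv,g in obs])
r=least_squares(f,[.6,-.05,.3,1.4,1.3],loss='soft_l1')
print(np.round(r.x,4)); print(np.round(f(r.x).reshape(-1,2),1))
p=r.x; np.save('p.npy',p)
print('knob',knob(p,p[3]),'tab',tab(p,p[4],.178),'pin',loc(p,[.079,0,.08]))
print('shut tab',tab(p,0,.178),'shut knob',knob(p,0),'45',knob(p,.785))
for n in('rook_a','dice_bowl','score_dial','chess_clock'):
    for q in spotter.outline_of(T,n)[:2]:
        v,u=np.nonzero(q['pixels']); print(n,q['p'],onz(T,[[u.mean(),v.mean()]],.03))
E
python3 fit.py
```

```text
[ 0.5924 -0.0649  0.2828  1.3975  1.2844]
[[-1.2 -0.9]
 [-0.1 -0.1]
 [-1.7 -1.3]
 [-0.8  0.6]
 [ 1.3  0.5]
 [ 0.4 -0.9]
 [ 1.  -1.5]
 [-2.6 -2.9]
 [ 1.2 -0.3]]
knob [ 0.64961186 -0.04827607  0.26035832] tab [0.59897977 0.02552651 0.25159548] pin [ 0.66822917 -0.04286584  0.08      ]
shut tab [ 0.47358043 -0.01091482  0.083     ] shut knob [ 0.49441952 -0.09337531  0.092     ] 45 [ 0.55342322 -0.0762287   0.21642402]
rook_a 0.51 [[ 0.52706844 -0.2493584   0.03      ]]
dice_bowl 0.93 [[0.56639324 0.18045287 0.03      ]]
dice_bowl 0.22 [[ 0.70696243 -0.28374741  0.03      ]]
score_dial 0.82 [[ 0.70662358 -0.28338348  0.03      ]]
chess_clock 0.62 [[ 0.80090745 -0.12428776  0.03      ]]
```

>>> {"op": "drive_tool", "data": {
  "motion": [
    [0,0,-25,0,0,-0.1086],
    [0,0,-25,0,0,-0.1086],
    [0,0,-25,0,0,-0.1086],
    [0,0,-25,0,0,-0.1086],
    [0,0,-25,0,0,-0.1086],
    [-12,-36,0,0,0,0],
    [-12,-36,0,0,0,0],
    [-12,-36,0,0,0,0]
  ],
  "grip": -1
}}

```text
time: 1.97
position: [0.2386, 0.5576, 0.3446]
tool_rot: [0.0, -0.142, 0.99, 0.0]
ft_force: [0.6, 0.6, 0.0]
opening: 1.001
grip_force: 0.0
```

```bash
cat > go.py <<'E'
import sys
from h import *
from scipy.spatial.transform import Rotation as R
from fit0 import knob
p=np.load('p.npy')
def delta(tgt,yaw=None):
    s=bot.sense(); w,x,y,z=s['tool_rot']; Q=R.from_quat([x,y,z,w])
    d=Q.inv().apply(np.array(tgt)-s['position'])*1e3
    yw=p[2]; G=R.from_matrix(np.array([[-np.cos(yw),-np.sin(yw),0],[-np.sin(yw),np.cos(yw),0],[0,0,-1]]).T)
    print('t',s['time'],'d',np.round(d,1),'rot',np.round((Q.inv()*G).as_rotvec(),3),'q',np.round(s['q'],2),'F',np.round(s['ft_force'],1),'pos',np.round(s['position'],4),'op',s['opening'],s['grip_force'])
E
sed -n '/^def loc/,/^def tab/p' fit.py > x; (echo 'import numpy as np'; cat x) > fit0.py
python3 -c "
from go import *
k=knob(p,p[3]); k[2]=.345; delta(k)"
```

```text
t 1.9667 d [-2.247e+02 -6.968e+02 -6.000e-01] rot [0.    0.    0.001] q [-1.28  0.23  0.01  1.6  -0.    1.31  0.59] F [0.6 0.6 0. ] pos [0.2386 0.5576 0.3446] op 1.0011703046890692 0.0
```

>>> {"op": "drive_tool", "data": {
  "motion": [
    [-11.2,-34.8,0,0,0,0],
    [-11.2,-34.8,0,0,0,0],
    [-11.2,-34.8,0,0,0,0],
    [-11.2,-34.8,0,0,0,0],
    [-11.2,-34.8,0,0,0,0],
    [-11.2,-34.8,0,0,0,0],
    [-11.2,-34.8,0,0,0,0],
    [-11.2,-34.8,0,0,0,0],
    [-11.2,-34.8,0,0,0,0],
    [-11.2,-34.8,0,0,0,0]
  ]
}}

```text
time: 2.8
position: [0.4436, 0.2541, 0.3448]
tool_rot: [0.0, -0.141, 0.99, 0.0]
ft_force: [0.2, 0.3, 0.0]
opening: 1.0
grip_force: 0.0
```

>>> {"op": "drive_tool", "data": {
  "motion": [
    [-11.2,-34.8,0,0,0,0],
    [-11.2,-34.8,0,0,0,0],
    [-11.2,-34.8,0,0,0,0],
    [-11.2,-34.8,0,0,0,0],
    [-11.2,-34.8,0,0,0,0],
    [-11.2,-34.8,0,0,0,0],
    [-11.2,-34.8,0,0,0,0],
    [-11.2,-34.8,0,0,0,0],
    [-11.2,-34.8,0,0,0,0],
    [-11.2,-34.8,0,0,0,0]
  ]
}}

```text
time: 3.63
position: [0.6485, -0.0485, 0.3446]
tool_rot: [0.0, -0.141, 0.99, 0.0]
ft_force: [-0.1, -0.1, -0.2]
opening: 1.001
grip_force: 0.0
```

```bash
python3 -c "
from go import *
k=knob(p,p[3]); k[2]-=.005; delta(k)
S=get_image('scene'); i=cv2.resize(S['pixels'][60:280,180:430,::-1],None,fx=2.4,fy=2.4,interpolation=cv2.INTER_CUBIC); cv2.imwrite('pics/s2.png',i)"
```

```text
t 3.6333 d [-1.1 -0.1 89.2] rot [-0.     0.     0.001] q [-0.42  0.33  0.53  1.53 -0.17  1.33  1.98] F [-0.1 -0.1 -0.2] pos [ 0.6485 -0.0485  0.3446] op 1.0007451353506616 0.0
```

View pics/s2.png

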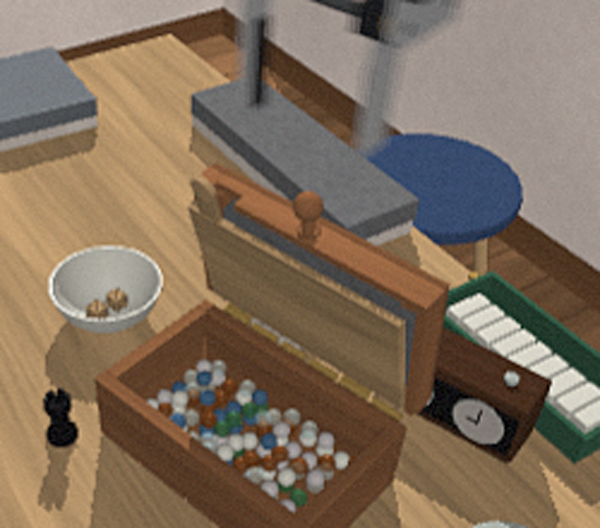

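The gripper is centred over the knob, which sits at about (308,208) in the crop. Next I descend and pinch.

>>> {"op": "drive_tool", "data": {
  "motion": [
    [0,0,20,0,0,0],
    [-1,0,20,0,0,0],
    [0,0,20,0,0,0],
    [0,0,15,0,0,0],
    [0,0,12,0,0,0],
    [0,0,0,0,0,0]
  ]
}}

```text
time: 4.18
position: [0.6476, -0.0465, 0.2552]
tool_rot: [-0.002, -0.141, 0.99, 0.0]
ft_force: [0.1, -0.4, -0.4]
opening: 1.001
grip_force: 0.0
```

>>> {"op": "drive_tool", "data": {
  "motion": [
    [0,0,0,0,0,0],
    [0,0,0,0,0,0],
    [0,0,0,0,0,0],
    [0,0,0,0,0,0],
    [0,0,0,0,0,0],
    [0,0,0,0,0,0],
    [0,0,0,0,0,0],
    [0,0,0,0,0,0]
  ],
  "grip": 1,
  "force": 30
}}

```text
time: 4.85
position: [0.6486, -0.0467, 0.2576]
tool_rot: [0.0, -0.141, 0.99, -0.0]
ft_force: [0.8, 0.1, -0.3]
opening: 0.466
grip_force: 0.0
```

```bash
python3 -c "
from go import *
k=knob(p,p[3]); k[2]-=.005; delta(k)
S=get_image('scene'); i=cv2.resize(S['pixels'][60:280,180:430,::-1],None,fx=2.4,fy=2.4,interpolation=cv2.INTER_CUBIC); cv2.imwrite('pics/s3.png',i)"
```

```text
t 4.85 d [-0.5 -1.7  2.2] rot [-0.  0.  0.] q [-0.41  0.39  0.51  1.64 -0.2   1.16  2.01] F [ 0.8  0.1 -0.3] pos [ 0.6486 -0.0467  0.2576] op 0.4659683835248059 0.0
```

View pics/s3.png

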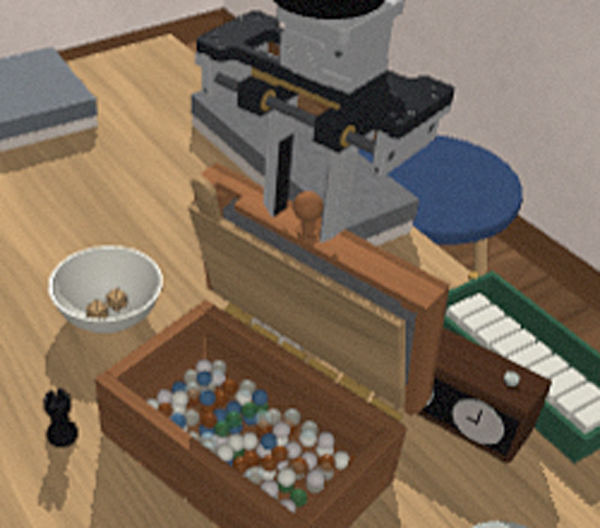

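>>> {"op": "drive_tool", "data": {
  "motion": [
    [0,-0.5,1,0,0,0],
    [0,0,1,0,0,0],
    [0,0,0,0,0,0],
    [0,0,0,0,0,0],
    [0,0,0,0,0,0],
    [0,0,0,0,0,0],
    [0,0,0,0,0,0],
    [0,0,0,0,0,0]
  ]
}}

```text
time: 5.57
position: [0.6488, -0.0483, 0.2553]
tool_rot: [-0.0, -0.141, 0.99, -0.001]
ft_force: [2.6, -4.8, -2.6]
opening: 0.242
grip_force: 30.0
```

```bash
python3 -c "
from go import *
k=knob(p,p[3]); k[2]-=.005; delta(k)
S=get_image('scene'); i=cv2.resize(S['pixels'][80:200,240:400,::-1],None,fx=4,fy=4,interpolation=cv2.INTER_CUBIC); cv2.imwrite('pics/s4.png',i)"
```

```text
t 5.5667 d [-0.8 -0.2 -0.1] rot [-0.001 -0.    -0.   ] q [-0.41  0.39  0.51  1.65 -0.2   1.16  2.01] F [ 2.6 -4.8 -2.6] pos [ 0.6488 -0.0483  0.2553] op 0.2417448138771569 29.999444782733917
```

View pics/s4.png

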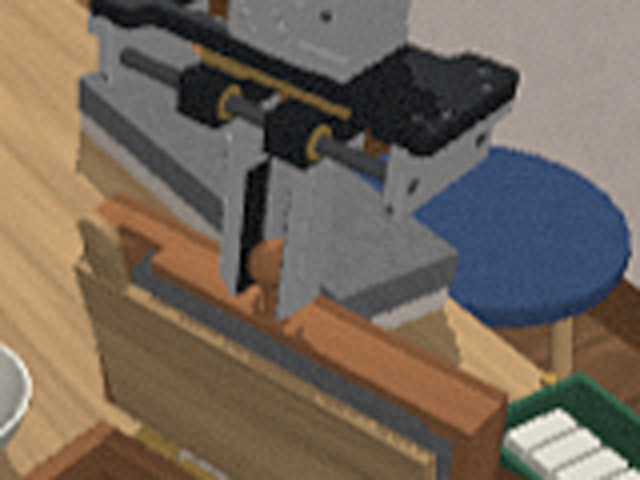

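The knob is held: the ball sits between the pads at about (268,265) in the crop. Next is the arc.

```bash
cat > arc.py <<'E'
from go import *
def est():
    s=bot.sense(); c,n=np.cos(p[2]),np.sin(p[2])
    d=s['position']-(p[:2].tolist()+[0]); bx=c*d[0]+n*d[1]; by=-n*d[0]+c*d[1]
    X=.079-bx; Z=s['position'][2]+.005-.08
    F=s['ft_force']; print('F box',np.round([c*F[0]+n*F[1],-n*F[0]+c*F[1],F[2]],1))
    r=np.hypot(X,Z); t=np.arctan2(Z,X)-np.arctan2(12,181); print('t',round(t,4),'r',round(r*1e3,1),'by',round(by*1e3,1),'op',s['opening'],s['grip_force'],s['time']); return t
def rows(t0,t1,n):
    t=np.linspace(t0,t1,n+1); P=np.c_[181*np.cos(t)-12*np.sin(t),0*t,-(181*np.sin(t)+12*np.cos(t))]
    d=np.diff(np.round(P,1),axis=0)
    for i in range(0,n,10): print([[round(float(a),1) for a in r]+[0,0,0] for r in d[i:i+10]])
E
python3 -c "
from arc import *
t=est(); rows(t,0,40)"
```

```text
F box [ 0.6 -5.9 -2.6]
t 1.3933 r 181.4 by 0.3 op 0.23765871892112989 29.999442994594574 5.6167
[[6.3, 0.0, 0.8, 0, 0, 0], [6.2, 0.0, 1.1, 0, 0, 0], [6.2, 0.0, 1.2, 0, 0, 0], [6.2, 0.0, 1.5, 0, 0, 0], [6.1, 0.0, 1.6, 0, 0, 0], [6.0, 0.0, 1.9, 0, 0, 0], [6.0, 0.0, 2.1, 0, 0, 0], [5.9, 0.0, 2.3, 0, 0, 0], [5.8, 0.0, 2.5, 0, 0, 0], [5.7, 0.0, 2.7, 0, 0, 0]]
[[5.6, 0.0, 2.9, 0, 0, 0], [5.5, 0.0, 3.1, 0, 0, 0], [5.4, 0.0, 3.3, 0, 0, 0], [5.3, 0.0, 3.5, 0, 0, 0], [5.1, 0.0, 3.6, 0, 0, 0], [5.0, 0.0, 3.9, 0, 0, 0], [4.9, 0.0, 4.0, 0, 0, 0], [4.8, 0.0, 4.1, 0, 0, 0], [4.6, 0.0, 4.4, 0, 0, 0], [4.4, 0.0, 4.5, 0, 0, 0]]
[[4.3, 0.0, 4.6, 0, 0, 0], [4.1, 0.0, 4.8, 0, 0, 0], [4.0, 0.0, 4.9, 0, 0, 0], [3.8, 0.0, 5.1, 0, 0, 0], [3.6, 0.0, 5.2, 0, 0, 0], [3.4, 0.0, 5.3, 0, 0, 0], [3.2, 0.0, 5.4, 0, 0, 0], [3.0, 0.0, 5.6, 0, 0, 0], [2.9, 0.0, 5.6, 0, 0, 0], [2.6, 0.0, 5.7, 0, 0, 0]]
[[2.5, 0.0, 5.9, 0, 0, 0], [2.2, 0.0, 5.9, 0, 0, 0], [2.0, 0.0, 6.0, 0, 0, 0], [1.9, 0.0, 6.0, 0, 0, 0], [1.6, 0.0, 6.1, 0, 0, 0], [1.4, 0.0, 6.2, 0, 0, 0], [1.2, 0.0, 6.2, 0, 0, 0], [0.9, 0.0, 6.2, 0, 0, 0], [0.8, 0.0, 6.3, 0, 0, 0], [0.5, 0.0, 6.3, 0, 0, 0]]
```

>>> {"op": "drive_tool", "data": {
  "motion": [
    [6.3,0,0.8,0,0,0],
    [6.2,0,1.1,0,0,0],
    [6.2,0,1.2,0,0,0],
    [6.2,0,1.5,0,0,0],
    [6.1,0,1.6,0,0,0],
    [6,0,1.9,0,0,0],
    [6,0,2.1,0,0,0],
    [5.9,0,2.3,0,0,0],
    [5.8,0,2.5,0,0,0],
    [5.7,0,2.7,0,0,0]
  ]
}}

```text
time: 6.45
position: [0.5905, -0.0648, 0.2384]
tool_rot: [0.001, -0.141, 0.99, -0.0]
ft_force: [-1.0, -4.7, 6.9]
opening: 0.242
grip_force: 30.0
```

```bash
python3 -c "
from arc import *
t=est(); rows(t,0,30)"
```

```text
F box [-2.3 -4.2  6.9]
t 1.0456 r 182.3 by 0.6 op 0.24161780716407502 30.00149130821228 6.45
[[5.6, 0.0, 2.9, 0, 0, 0], [5.5, 0.0, 3.1, 0, 0, 0], [5.4, 0.0, 3.3, 0, 0, 0], [5.3, 0.0, 3.4, 0, 0, 0], [5.1, 0.0, 3.7, 0, 0, 0], [5.1, 0.0, 3.8, 0, 0, 0], [4.9, 0.0, 4.0, 0, 0, 0], [4.7, 0.0, 4.2, 0, 0, 0], [4.6, 0.0, 4.3, 0, 0, 0], [4.5, 0.0, 4.5, 0, 0, 0]]
[[4.3, 0.0, 4.6, 0, 0, 0], [4.1, 0.0, 4.8, 0, 0, 0], [3.9, 0.0, 5.0, 0, 0, 0], [3.8, 0.0, 5.0, 0, 0, 0], [3.6, 0.0, 5.2, 0, 0, 0], [3.4, 0.0, 5.3, 0, 0, 0], [3.3, 0.0, 5.5, 0, 0, 0], [3.0, 0.0, 5.5, 0, 0, 0], [2.9, 0.0, 5.7, 0, 0, 0], [2.6, 0.0, 5.7, 0, 0, 0]]
[[2.5, 0.0, 5.8, 0, 0, 0], [2.2, 0.0, 5.9, 0, 0, 0], [2.0, 0.0, 6.0, 0, 0, 0], [1.9, 0.0, 6.1, 0, 0, 0], [1.6, 0.0, 6.1, 0, 0, 0], [1.4, 0.0, 6.2, 0, 0, 0], [1.2, 0.0, 6.2, 0, 0, 0], [0.9, 0.0, 6.2, 0, 0, 0], [0.8, 0.0, 6.3, 0, 0, 0], [0.5, 0.0, 6.3, 0, 0, 0]]
```

>>> {"op": "drive_tool", "data": {
  "motion": [
    [5.6,0,2.9,0,0,0],
    [5.5,0,3.1,0,0,0],
    [5.4,0,3.3,0,0,0],
    [5.3,0,3.4,0,0,0],
    [5.1,0,3.7,0,0,0],
    [5.1,0,3.8,0,0,0],
    [4.9,0,4,0,0,0],
    [4.7,0,4.2,0,0,0],
    [4.6,0,4.3,0,0,0],
    [4.5,0,4.5,0,0,0]
  ]
}}

```text
time: 7.28
position: [0.5414, -0.0788, 0.2005]
tool_rot: [-0.0, -0.141, 0.99, -0.0]
ft_force: [-1.3, -3.8, 3.0]
opening: 0.236
grip_force: 30.0
```

```bash
python3 -c "
from arc import *
t=est(); rows(t,0,20)"
```

```text
F box [-2.3 -3.3  3. ]
t 0.6947 r 182.0 by 0.9 op 0.23632732510188367 30.00065803527832 7.2833
[[4.2, 0.0, 4.6, 0, 0, 0], [4.1, 0.0, 4.8, 0, 0, 0], [4.0, 0.0, 5.0, 0, 0, 0], [3.7, 0.0, 5.0, 0, 0, 0], [3.6, 0.0, 5.2, 0, 0, 0], [3.4, 0.0, 5.3, 0, 0, 0], [3.2, 0.0, 5.4, 0, 0, 0], [3.0, 0.0, 5.5, 0, 0, 0], [2.9, 0.0, 5.7, 0, 0, 0], [2.6, 0.0, 5.7, 0, 0, 0]]
[[2.4, 0.0, 5.8, 0, 0, 0], [2.3, 0.0, 5.9, 0, 0, 0], [2.0, 0.0, 6.0, 0, 0, 0], [1.8, 0.0, 6.0, 0, 0, 0], [1.6, 0.0, 6.1, 0, 0, 0], [1.4, 0.0, 6.1, 0, 0, 0], [1.2, 0.0, 6.2, 0, 0, 0], [0.9, 0.0, 6.3, 0, 0, 0], [0.8, 0.0, 6.2, 0, 0, 0], [0.5, 0.0, 6.3, 0, 0, 0]]
```

>>> {"op": "drive_tool", "data": {
  "motion": [
    [4.2,0,4.6,0,0,0],
    [4.1,0,4.8,0,0,0],
    [4,0,5,0,0,0],
    [3.7,0,5,0,0,0],
    [3.6,0,5.2,0,0,0],
    [3.4,0,5.3,0,0,0],
    [3.2,0,5.4,0,0,0],
    [3,0,5.5,0,0,0],
    [2.9,0,5.7,0,0,0],
    [2.6,0,5.7,0,0,0]
  ]
}}

```text
time: 8.12
position: [0.5082, -0.0882, 0.1478]
tool_rot: [-0.0, -0.141, 0.99, -0.0]
ft_force: [-2.0, -4.6, 0.3]
opening: 0.236
grip_force: 30.0
```

```bash
python3 -c "
from arc import *
t=est(); rows(t,0,10)"
```

```text
F box [-3.2 -3.9  0.3]
t 0.3466 r 181.6 by 1.1 op 0.23591190884654853 30.000194907188416 8.1167
[[2.4, 0.0, 5.8, 0, 0, 0], [2.2, 0.0, 5.9, 0, 0, 0], [2.0, 0.0, 6.0, 0, 0, 0], [1.8, 0.0, 6.0, 0, 0, 0], [1.6, 0.0, 6.1, 0, 0, 0], [1.4, 0.0, 6.1, 0, 0, 0], [1.2, 0.0, 6.2, 0, 0, 0], [0.9, 0.0, 6.2, 0, 0, 0], [0.8, 0.0, 6.2, 0, 0, 0], [0.5, 0.0, 6.3, 0, 0, 0]]
```

>>> {"op": "drive_tool", "data": {
  "motion": [
    [2.4,0,5.8,0,0,0],
    [2.2,0,5.9,0,0,0],
    [2,0,6,0,0,0],
    [1.8,0,6,0,0,0],
    [1.6,0,6.1,0,0,0],
    [1.4,0,6.1,0,0,0],
    [1.2,0,6.2,0,0,0],
    [0.9,0,6.2,0,0,0],
    [0.5,0,4,0,0,0],
    [0.3,0,3,0,0,0]
  ]
}}

```text
time: 8.95
position: [0.4947, -0.092, 0.0924]
tool_rot: [-0.0, -0.141, 0.99, -0.0]
ft_force: [-2.3, -3.5, -0.1]
opening: 0.243
grip_force: 30.0
```

>>> {"op": "drive_tool", "data": {
  "motion": [
    [0.2,0,2,0,0,0],
    [0.1,0,1.5,0,0,0],
    [0,0,1,0,0,0],
    [0,0,1,0,0,0],
    [0,0,0,0,0,0]
  ]
}}

```text
time: 9.37
position: [0.4945, -0.0921, 0.0873]
tool_rot: [-0.0, -0.141, 0.99, 0.0]
ft_force: [-3.7, -6.0, -0.6]
opening: 0.241
grip_force: 30.0
```

```bash
python3 -c "
from arc import *
t=est()"
```

```text
F box [-5.2 -4.7 -0.6]
t 0.0017 r 181.0 by 1.2 op 0.24141847966556057 29.99974697828293 9.3667
```

>>> {"op": "drive_tool", "data": {
  "motion": [
    [0,0,1,0,0,0],
    [0,0,1,0,0,0],
    [0,0,0,0,0,0]
  ]
}}

```text
time: 9.62
position: [0.4944, -0.0921, 0.0853]
tool_rot: [-0.0, -0.141, 0.99, 0.0]
ft_force: [-4.2, -5.7, -1.2]
opening: 0.241
grip_force: 30.0
```

```bash
python3 -c "
from arc import *
t=est()
S=get_image('scene'); i=cv2.resize(S['pixels'][110:330,180:430,::-1],None,fx=2.6,fy=2.6,interpolation=cv2.INTER_CUBIC); cv2.imwrite('pics/s5.png',i)"
```

```text
F box [-5.6 -4.3 -1.2]
t -0.0092 r 180.9 by 1.2 op 0.2405181879581785 29.999679028987885 9.6167
```

View pics/s5.png

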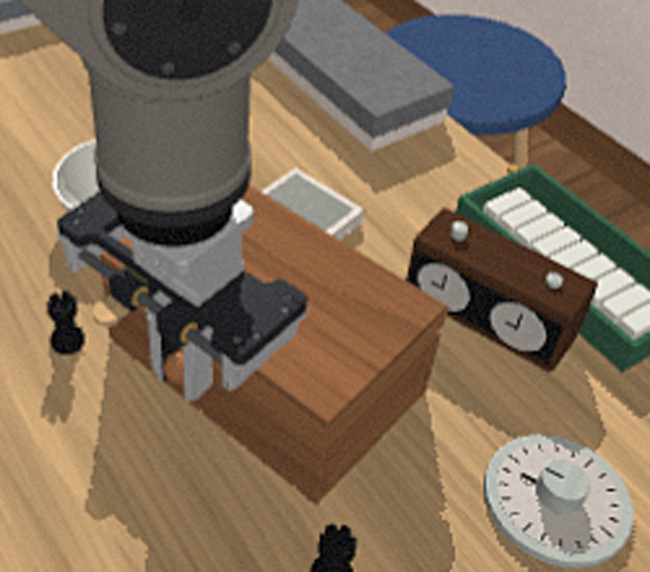

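The lid looks shut, or within about a millimetre of it, and I have not felt contact yet. I'll press gently until I do.

>>> {"op": "drive_tool", "data": {
  "motion": [
    [0,0,1,0,0,0],
    [0,0,1,0,0,0],
    [0,0,0,0,0,0]
  ]
}}

```text
time: 9.92
position: [0.4949, -0.092, 0.0838]
tool_rot: [0.0, -0.141, 0.99, 0.0]
ft_force: [-3.7, -4.4, 3.8]
opening: 0.242
grip_force: 30.0
```

>>> {"op": "drive_tool", "data": {
  "motion": [
    [0,0,1,0,0,0],
    [0,0,0.5,0,0,0],
    [0,0,0,0,0,0]
  ]
}}

```text
time: 10.17
position: [0.4955, -0.0918, 0.0829]
tool_rot: [0.001, -0.141, 0.99, 0.0]
ft_force: [-5.9, -1.4, 18.4]
opening: 0.24
grip_force: 30.0
```

>>> {"op": "drive_tool", "data": {
  "motion": [
    [0,0,0,0,0,0],
    [0,0,0,0,0,0],
    [0,0,0,0,0,0],
    [0,0,0,0,0,0],
    [0,0,0,0,0,0],
    [0,0,0,0,0,0]
  ]
}}

```text
time: 10.67
position: [0.4955, -0.0918, 0.083]
tool_rot: [0.001, -0.141, 0.99, 0.0]
ft_force: [-5.5, -1.7, 19.2]
opening: 0.24
grip_force: 30.0
```

```bash
python3 -c "
from arc import *
t=est(); rows(-.01,.785,30)"
```

```text
F box [-5.8 -0.1 19.2]
t -0.0219 r 179.7 by 1.2 op 0.2399864647734812 30.003565549850464 10.6667
[[-0.3, 0.0, -4.8, 0, 0, 0], [-0.5, 0.0, -4.8, 0, 0, 0], [-0.6, 0.0, -4.7, 0, 0, 0], [-0.7, 0.0, -4.8, 0, 0, 0], [-0.8, 0.0, -4.7, 0, 0, 0], [-1.0, 0.0, -4.7, 0, 0, 0], [-1.1, 0.0, -4.7, 0, 0, 0], [-1.2, 0.0, -4.7, 0, 0, 0], [-1.3, 0.0, -4.6, 0, 0, 0], [-1.5, 0.0, -4.6, 0, 0, 0]]
[[-1.6, 0.0, -4.5, 0, 0, 0], [-1.7, 0.0, -4.5, 0, 0, 0], [-1.8, 0.0, -4.5, 0, 0, 0], [-1.9, 0.0, -4.4, 0, 0, 0], [-2.1, 0.0, -4.3, 0, 0, 0], [-2.1, 0.0, -4.3, 0, 0, 0], [-2.3, 0.0, -4.2, 0, 0, 0], [-2.4, 0.0, -4.2, 0, 0, 0], [-2.5, 0.0, -4.1, 0, 0, 0], [-2.6, 0.0, -4.0, 0, 0, 0]]
[[-2.7, 0.0, -4.0, 0, 0, 0], [-2.8, 0.0, -3.9, 0, 0, 0], [-2.9, 0.0, -3.8, 0, 0, 0], [-3.1, 0.0, -3.8, 0, 0, 0], [-3.1, 0.0, -3.6, 0, 0, 0], [-3.2, 0.0, -3.6, 0, 0, 0], [-3.3, 0.0, -3.5, 0, 0, 0], [-3.4, 0.0, -3.4, 0, 0, 0], [-3.5, 0.0, -3.3, 0, 0, 0], [-3.5, 0.0, -3.2, 0, 0, 0]]
```

>>> {"op": "drive_tool", "data": {
  "motion": [
    [-0.3,0,-4.8,0,0,0],
    [-0.5,0,-4.8,0,0,0],
    [-0.6,0,-4.7,0,0,0],
    [-0.7,0,-4.8,0,0,0],
    [-0.8,0,-4.7,0,0,0],
    [-1,0,-4.7,0,0,0],
    [-1.1,0,-4.7,0,0,0],
    [-1.2,0,-4.7,0,0,0],
    [-1.3,0,-4.6,0,0,0],
    [-1.5,0,-4.6,0,0,0]
  ]
}}

```text
time: 11.5
position: [0.5036, -0.0895, 0.1297]
tool_rot: [0.0, -0.141, 0.99, -0.0]
ft_force: [3.2, -2.5, -3.6]
opening: 0.238
grip_force: 30.0
```

>>> {"op": "drive_tool", "data": {
  "motion": [
    [-1.6,0,-4.5,0,0,0],
    [-1.7,0,-4.5,0,0,0],
    [-1.8,0,-4.5,0,0,0],
    [-1.9,0,-4.4,0,0,0],
    [-2.1,0,-4.3,0,0,0],
    [-2.1,0,-4.3,0,0,0],
    [-2.3,0,-4.2,0,0,0],
    [-2.4,0,-4.2,0,0,0],
    [-2.5,0,-4.1,0,0,0],
    [-2.6,0,-4,0,0,0]
  ]
}}

```text
time: 12.33
position: [0.5237, -0.0838, 0.1726]
tool_rot: [-0.0, -0.141, 0.99, -0.0]
ft_force: [1.9, -5.3, -2.7]
opening: 0.235
grip_force: 30.0
```

```bash
python3 -c "
from arc import *
t=est()
S=get_image('scene'); i=cv2.resize(S['pixels'][110:330,180:430,::-1],None,fx=2.6,fy=2.6,interpolation=cv2.INTER_CUBIC); cv2.imwrite('pics/s6.png',i)"
```

```text
F box [ 0.4 -5.6 -2.7]
t 0.5099 r 179.1 by 1.1 op 0.23504788190478781 29.99940186738968 12.3333
```

View pics/s6.png

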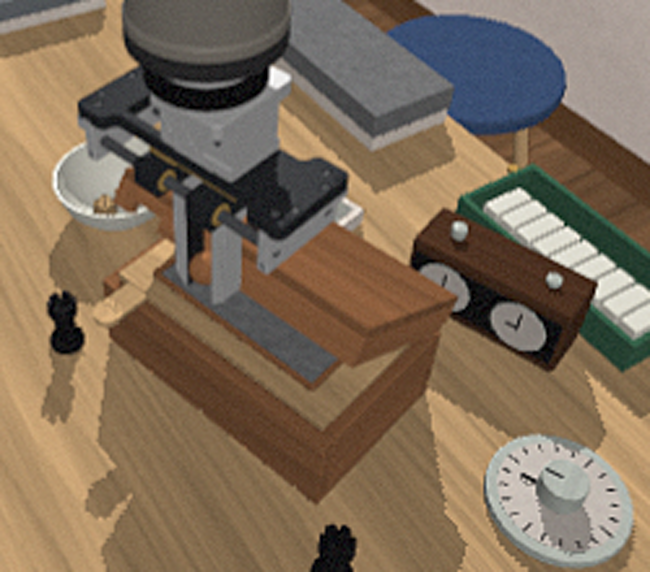

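The outer lid is rising and the inner lid is lying shut, with its tab at about (115,305). I'll go on to 45 degrees.

>>> {"op": "drive_tool", "data": {
  "motion": [
    [-2.7,0,-4,0,0,0],
    [-2.8,0,-3.9,0,0,0],
    [-2.9,0,-3.8,0,0,0],
    [-3.1,0,-3.8,0,0,0],
    [-3.1,0,-3.6,0,0,0],
    [-3.2,0,-3.6,0,0,0],
    [-3.3,0,-3.5,0,0,0],
    [-3.4,0,-3.4,0,0,0],
    [-3.5,0,-3.3,0,0,0],
    [-3.5,0,-3.2,0,0,0]
  ]
}}

```text
time: 13.22
position: [0.5539, -0.0751, 0.2085]
tool_rot: [-0.0, -0.141, 0.99, -0.0]
ft_force: [1.8, -6.1, -2.9]
opening: 0.238
grip_force: 30.0
```

>>> {"op": "drive_tool", "data": {
  "motion": [
    [0,0,0,0,0,0],
    [0,0,0,0,0,0],
    [0,0,0,0,0,0],
    [0,0,0,0,0,0]
  ]
}}

```text
time: 13.55
position: [0.5539, -0.0751, 0.2084]
tool_rot: [-0.0, -0.141, 0.99, -0.0]
ft_force: [1.8, -5.9, -2.8]
opening: 0.238
grip_force: 30.0
```

```bash
python3 -c "
from arc import *
t=est()
S=get_image('scene'); i=cv2.resize(S['pixels'][110:330,180:430,::-1],None,fx=2.6,fy=2.6,interpolation=cv2.INTER_CUBIC); cv2.imwrite('pics/s7.png',i)"
```

```text
F box [ 0.1 -6.1 -2.8]
t 0.7769 r 178.6 by 0.9 op 0.2381335920623902 29.999740719795227 13.55
```

View pics/s7.png

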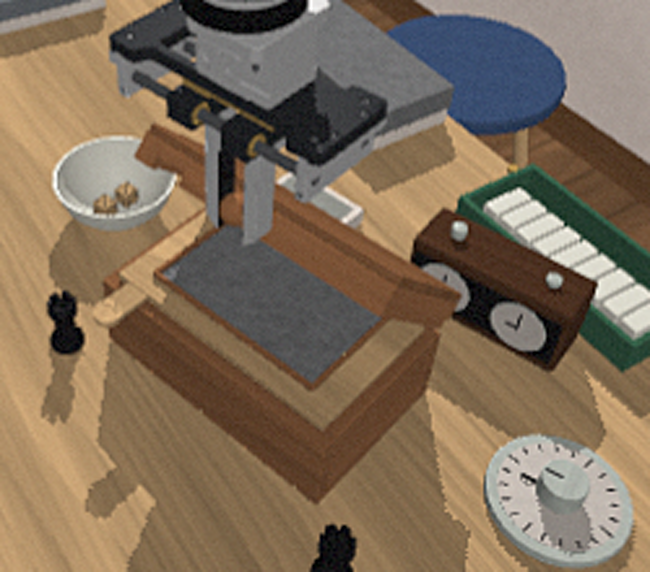

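The inner lid lies shut with its tray showing at about (270,300). The outer lid is held at about 45 degrees by its knob, and the bystanders I can see are undisturbed.

```bash
python3 -c "
from station import workorder
print(workorder.hand_in())"
```

```text
the job is handed in; nothing more can be done
None
```

The job is handed in: both lids were lowered together until shut, then the outer lid was raised alone and is held by its knob at about 45 degrees, with the inner lid lying shut and nothing else on the flap seen to move.

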